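# Tighten the brass hose elbow to its mark

### The job

On the science-lab bench, screw the brass elbow clockwise (seen from above) into the coupling held in its vise until it turns stiff and its hose barb points along the yellow stripe on that vise; stop there, do not force it past the stripe, and let go. The grey plastic elbow in the other vise is already done: leave it as it is.

Things in the scene. Friction and masses are not known exactly. Their poses are not given: they have to be found in the camera images.
- brass_elbow (a joint): Turn of the brass elbow, rad, growing clockwise from above; already started in its taper thread, it turns about a fixed upright axis at constant height. Starts at 0 to 0.45; at 1.35 the barb lies over the stripe. Resistance climbs steadily with the angle, from 0.2 N m at 0 to 0.35 N m at the stripe, and on to a hard stop at 1.8. It stays where it is left.
- brass_grip (a point): Point on the brass elbow's turning axis, 104 mm above the bench. Upright body 24 (own x) x 22 (own y) x 34 mm, from 20 below to 14 above this point; grip its y sides from above. Level barb along own x: 16 mm thick, axis 6 below this point, end 54 from the turning axis. Brass hex coupling, 30 wide, tops out 28 below this point; blue vise jaws (166 x 120, fixed) 40 below.
- mark (a point): Outer end of the yellow stripe (52 x 7 mm) on a jaw top of the blue vise that holds the brass elbow, 64 mm above the bench, 80 mm from the elbow's turning axis. The stripe runs from here straight towards that axis; own x points outward along it, own z up.
- grey_elbow (a joint): Turn of the grey plastic elbow, rad, clockwise from above: same shape and size as the brass one, in a second blue vise with its own yellow stripe, on the other side of the bench. Already on its stripe (reads 1.30 to 1.40, exact at 1.35); not to be turned.

How it is judged:
At the end, for the whole second after the job is handed in: The brass elbow's barb points along the yellow stripe within 0.18 rad (10 degrees) either way, and it is at rest (value of joint brass_elbow between 1.17 and 1.53 rad and velocity of joint brass_elbow between -0.05 and 0.05 rad/s); the robot touches nothing.
It fails at once if the brass elbow was forced more than 0.27 rad (15 degrees) past the stripe (value of joint brass_elbow above 1.62 rad).
It fails at once if the grey elbow was turned (away from its stripe by more than 0.24 rad) (value of joint grey_elbow below 1.11 rad or value of joint grey_elbow above 1.59 rad).
It also fails if it takes over 32 s, if anything falls off the work surface, if the arm or the gripper's body presses on something with over 40 N, if the wrist force passes 120 N, or if a joint passes its speed limit or range.

### The arm

A 6-joint arm with a two-finger parallel gripper is mounted at the origin on the work surface. World frame = base frame: x ahead of the robot, y to its left, z up, the work surface at z = 0. Lengths are in m, angles in rad, forces in N, time in s.
With the tool pointing down it reaches from about 0.425 to 1.125 m from the base axis. Payload 14.9 kg.
Tool frame: the origin (TCP) lies at the centre of the arm's flange, where the gripper is bolted on; the fingertips stand 191 mm ahead of it and the grasp point (between the pads) lies bot.tcp_to_grasp ahead of it (bot.tcp_to_grasp is the distance from the TCP to the grasp point, in m); z points along the fingers, y is the direction in which the jaws open and shut (so a half turn about z gives the same grasp; the last joint's range is limited). The gripper opens to 91 mm and grips with 3 to 60 N. Pads are 32 mm wide; open, the fingers measure 118 mm over their backs; the gripper's body (76 mm by 178 mm) begins 60 mm behind the grasp point.
Start: joints at [-1.33, 0.379, 1.734, -0, 1.028, -0.033], TCP at [0.189, -0.674, 0.405] pointing down, gripper open.
Joint ranges: [-2.77, 2.77], [-0.74, 2.19], [0, 2.66], [-1.06, 4.2], [0.31, 2.87], [-3.08, 3.08]. Speed limits (rad/s): [1.89, 1.89, 2.39, 3.14, 3.14, 3.14].

### API

Orientations are given as a rotation vector (axis times angle).
In Python, from bench import bot gives the robot as it stands. Calls block until the motion is done:
- bot.reach(position, orientation): joint-space move of the TCP to a pose.
- bot.line_to(position, frame=None, feed=0.15, force_limit=None): straight line of the TCP; frame=None keeps the orientation; feed is the mean speed in m/s. With force_limit (N) it stops when the force on the tool has changed by that much, and returns True; else False.
- bot.set_joints(angles): joint-space move.
- bot.move_gripper(opening, effort=None): finger opening in m; effort is the grip in N (None keeps the last); returns when the fingers have stopped.
- bot.hold(seconds).
- bot.ik(position, orientation): joint angles nearest the present ones, or None.
- bot.grab_frame(name): name is "scene" or "top" or "wrist"; returns the picture (384x512x3 uint8, red, green, blue); there is no depth.
- bot.camera_params(name): a dict with "mtx" (3x3 intrinsics, pixels), "k1" (the pictures are not rectified: a ray, as slopes to the right and down, at radius r is drawn at 1 + k1 r^2 times it, then the intrinsics apply), "extrinsics" (4x4, takes a point from camera to world coordinates). Camera axes: x right, y up, looking along -z (the intrinsics and any distortion apply to the point x, -y, -z); pixel columns grow to the right and rows downward; lengths in m; the calibration is good to about 2 mm. A picture is of the moment at which its call begins: read the wrist's pose just before it. camera_params takes no time and is no camera call; for the wrist camera it gives the pose at the moment of the call.
A pose or a line that the arm cannot do raises bot.IKError and nothing moves.
- bot.hand_in(): hands the job in, once; it reports no verdict.
Readings, each from a call of its own:
- bot.read_clock(): time.
- bot.read_joint_pos(): joint angles.
- bot.read_joint_velocities(): joint speeds.
- bot.read_joint_efforts(): joint torques, N m.
- bot.read_tcp_pos(): TCP position.
- bot.read_eef_rot(): TCP orientation.
- bot.read_wrist_force(): force on the tool from outside, world axes, zero at the start.
- bot.read_wrist_torque(): the same for the moment, N m.
- bot.read_finger_gap(): finger opening in m.
Only numpy, scipy, OpenCV 4.12 (cv2) and the standard library are available. Lean on these libraries where they do the work, as an engineer would, in place of code of your own. Each camera call takes 0.05 s, during which the arm holds its last target. There are 200 camera calls.

## Working session

There is one attempt and no reset: what is moved stays moved. The work goes in short steps, each a Python script; the robot and the scene stay as the last script left them, time stands still between calls to the robot, and variables do not carry over. Pictures are saved under pics/ and viewed, about 8 in all and at most 12, crops included, and the job is handed in when it is done.

```bash
mkdir -p pics; ls; python3 - <<'E'
from bench import bot
import cv2
for n in("top","scene"):
    cv2.imwrite(f"pics/{n}0.png",bot.grab_frame(n)[:,:,::-1])
    p=bot.camera_params(n);print(n,p)
print(bot.tcp_to_grasp,bot.read_clock(),bot.read_eef_rot(),bot.read_finger_gap())
E
```

```text
pics
top {'mtx': array([[355.27706889,   0.        , 256.98092256],
       [  0.        , 355.27706889, 191.91141434],
       [  0.        ,   0.        ,   1.        ]]), 'k1': -0.04393776419649659, 'extrinsics': array([[ 0.04853287,  0.97640011, -0.21044567,  0.42879531],
       [-0.99881627,  0.04675601, -0.01341363, -0.00637853],
       [-0.00325747,  0.21084757,  0.97751353,  0.90775338],
       [ 0.        ,  0.        ,  0.        ,  1.        ]])}
scene {'mtx': array([[347.28225784,   0.        , 259.62561061],
       [  0.        , 347.28225784, 184.24593853],
       [  0.        ,   0.        ,   1.        ]]), 'k1': -0.021551255856245826, 'extrinsics': array([[-0.86245975, -0.3489761 ,  0.36657722,  0.84073956],
       [ 0.50612071, -0.59786498,  0.62161024,  0.40531441],
       [ 0.00223657,  0.72164614,  0.69225851,  0.57622337],
       [ 0.        ,  0.        ,  0.        ,  1.        ]])}
0.172 0.1 [-3.11124006e+00 -4.28568202e-01  1.95383021e-04] 0.09098048252567358
```

View pics/top0.png

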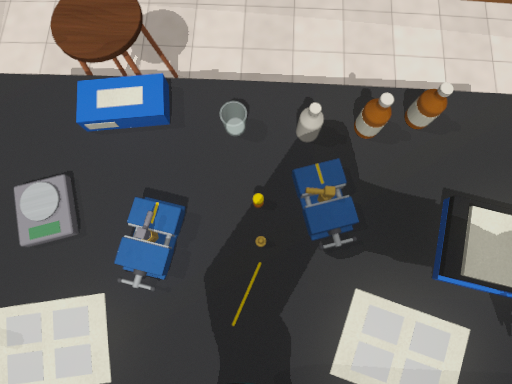

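View pics/scene0.png

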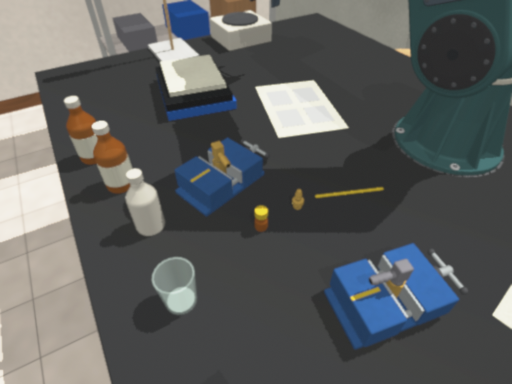

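Brass vise is at right in the top view (about 327,195): barb points left, stripe at (319,173). The grey one is at left. Next, localise by colour and zoom.

```bash
cat > h.py <<'E'
import numpy as np, cv2
from bench import bot
def ray(p,uv):
    d=np.array([p["k1"],0,0,0,0.])
    x,y=cv2.undistortPoints(np.array([[uv]],float),p["mtx"],d)[0,0]
    E=p["extrinsics"]; return E[:3,3],E[:3,:3]@np.array([x,-y,-1])
def onplane(p,uv,z):
    o,d=ray(p,uv); return o+d*(z-o[2])/d[2]
def project(p,X):
    E=p["extrinsics"]; c=E[:3,:3].T@(np.asarray(X)-E[:3,3])
    x,y=c[0]/-c[2],-c[1]/-c[2]; s=1+p["k1"]*(x*x+y*y)
    return p["mtx"][:2,:2]@[x*s,y*s]+p["mtx"][:2,2]
def blobs(im,lo,hi,roi,amin=8):
    x0,y0,x1,y1=roi; h=cv2.cvtColor(im[y0:y1,x0:x1],cv2.COLOR_RGB2HSV)
    m=cv2.inRange(h,lo,hi); n,l,s,c=cv2.connectedComponentsWithStats(m)
    out=[]
    for i in range(1,n):
        if s[i,4]>=amin:
            pts=np.argwhere(l==i)[:,::-1].astype(np.float32)+[x0,y0]
            out.append((s[i,4],c[i]+[x0,y0],cv2.boxPoints(cv2.minAreaRect(pts.astype(np.float32)))))
    return out
E
python3 - <<'E'
from h import *
im=bot.grab_frame("top");p=bot.camera_params("top")
c=cv2.resize(im[150:250,280:370],None,fx=6,fy=6,interpolation=cv2.INTER_CUBIC)
cv2.imwrite("pics/crop1.png",c[:,:,::-1])
print(bot.read_tcp_pos())
for a,c,b in blobs(im,(12,100,60),(35,255,255),(285,150,365,250)):
    print(a,c.round(1),b.round(1).tolist(), onplane(p,c,.064).round(4),onplane(p,c,.112).round(4))
E
```

```text
[ 0.1892295  -0.67379044  0.40424033]
61 [319.  172.7] [[314.70001220703125, 163.10000610351562], [317.3999938964844, 162.3000030517578], [323.5, 182.60000610351562], [320.79998779296875, 183.39999389648438]] [ 0.6661 -0.145   0.064 ] [ 0.6526 -0.1371  0.112 ]
271 [322.5 192.3] [[305.6000061035156, 188.0], [334.70001220703125, 185.10000610351562], [336.1000061035156, 199.39999389648438], [307.0, 202.3000030517578]] [ 0.617  -0.1539  0.064 ] [ 0.6063 -0.1455  0.112 ]
```

View pics/crop1.png

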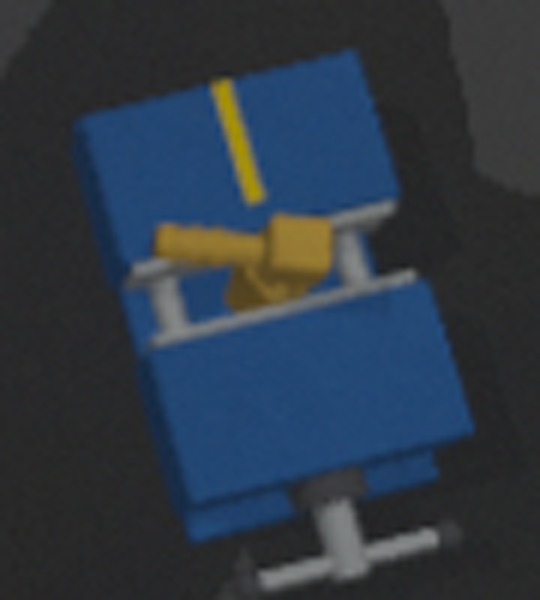

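The crop shows the body's top square centred near crop (302,243), i.e. px (330,190). The barb points left to px (306,190), and the stripe runs from (316,163) to (322,183).

```bash
python3 - <<'E'
from h import *
p=bot.camera_params("top")
A=onplane(p,(330.1,190.2),.118); o=onplane(p,(316.2,162.9),.064); i=onplane(p,(322.1,182.9),.064)
d=(i-o)/np.linalg.norm(i-o)
B=onplane(p,(306.6,190.2),.098+.004)
print("top",A,"stripe out,in",o,i,np.linalg.norm(i-o),"axis",o+.08*d)
print("stripe dir",np.degrees(np.arctan2(*(-d)[[1,0]])),"barb",np.degrees(np.arctan2(*(B-A)[[1,0]])),np.linalg.norm((B-A)[:2]))
w=bot.camera_params("wrist"); E=w["extrinsics"]; t=bot.read_tcp_pos()
from scipy.spatial.transform import Rotation as R
T=R.from_rotvec(bot.read_eef_rot()).as_matrix()
print("cam in tool",T.T@(E[:3,3]-t)); print(T.T@E[:3,:3]); print(T,w["mtx"])
E
```

```text
top [ 0.61077525 -0.16180527  0.118     ] stripe out,in [ 0.69084017 -0.13766656  0.064     ] [ 0.64057433 -0.15274913  0.064     ] 0.05247988597674034 axis [ 0.61421525 -0.16065834  0.064     ]
stripe dir 16.70219818755174 barb 88.81530046328322 0.05153530067257832
cam in tool [ 0.07304341 -0.00039     0.02051059]
[[ 4.04220864e-04  9.65030748e-01  2.62136398e-01]
 [ 9.99999872e-01 -3.09974668e-04 -4.00881858e-04]
 [-3.05607677e-04  2.62136526e-01 -9.65030750e-01]]
[[ 9.62761161e-01  2.70353303e-01 -1.96609068e-04]
 [ 2.70353373e-01 -9.62760805e-01  8.28142160e-04]
 [ 3.46034644e-05 -8.50457031e-04 -9.99999638e-01]] [[315.24458736   0.         252.53646673]
 [  0.         315.24458736 189.99779356]
 [  0.           0.           1.        ]]
```

```bash
cat >> h.py <<'E'
from scipy.spatial.transform import Rotation as R
def rot(deg):  # tool down, tool x heading deg
    a=np.radians(deg); c,s=np.cos(a),np.sin(a)
    return R.from_matrix([[c,s,0],[s,-c,0],[0,0,-1]]).as_rotvec()
E
python3 - <<'E'
from h import *
p=bot.camera_params("top")
print("bottle base",onplane(p,(309,141),0))
q=np.array([.612,-.161,.40])
for a in(88.8,53,16.7,10): print(a,np.round(bot.ik(q,rot(a)),3))
bot.reach(q,rot(88.8))
w=bot.camera_params("wrist");im=bot.grab_frame("wrist")
np.savez("w1.npz",im=im,**w)
print(bot.read_clock(),bot.read_tcp_pos())
cv2.imwrite("pics/w1.png",im[:,:,::-1])
for z in(.104,.118): print(project(w,[.612,-.161,z]))
for a,c,b in blobs(im,(12,100,60),(35,255,255),(0,0,512,384),60): print(a,c.round(1),b.round(1).tolist())
E
```

```text
bottle base [ 7.71451680e-01 -1.27438406e-01 -1.11022302e-16]
88.8 [-0.294  0.281  1.877 -0.     0.983 -0.273]
53 [-0.294  0.281  1.877 -0.     0.983  0.352]
16.7 [-0.294  0.281  1.877  0.     0.983  0.985]
10 [-0.294  0.281  1.877 -0.     0.983  1.102]
2.5667 [ 0.61187042 -0.16171437  0.40001036]
[253.59318015 188.24822868]
[253.64126354 192.42290852]
695 [51.  17.2] [[-0.699999988079071, 2.0], [1.899999976158142, -5.099999904632568], [102.4000015258789, 32.20000076293945], [99.80000305175781, 39.20000076293945]]
809 [236.8  14.1] [[222.0, 0.0], [250.0, 0.0], [250.0, 32.0], [222.0, 32.0]]
418 [143.5  29.6] [[124.19999694824219, 23.399999618530273], [142.8000030517578, 9.899999618530273], [160.6999969482422, 34.599998474121094], [142.1999969482422, 48.099998474121094]]
298 [308.3 161.8] [[281.3999938964844, 166.89999389648438], [330.3999938964844, 151.1999969482422], [332.3999938964844, 157.3000030517578], [283.29998779296875, 173.0]]
202 [402.5 239.5] [[390.5, 243.3000030517578], [409.5, 226.89999389648438], [416.0, 234.39999389648438], [397.0, 250.8000030517578]]
818 [ 73.  270.5] [[58.20000076293945, 296.8999938964844], [63.599998474121094, 241.0], [92.0, 243.8000030517578], [86.5999984741211, 299.6000061035156]]
835 [432.2 270.5] [[411.70001220703125, 244.1999969482422], [440.70001220703125, 240.5], [447.8999938964844, 296.20001220703125], [418.8999938964844, 299.8999938964844]]
4470 [381.9 319.7] [[236.8000030517578, 310.29998779296875], [511.0, 307.20001220703125], [511.20001220703125, 326.8999938964844], [237.0, 330.0]]
```

View pics/w1.png

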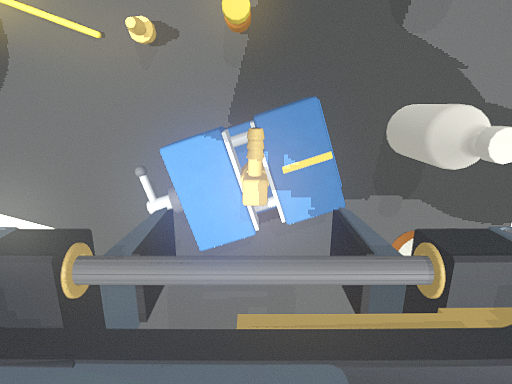

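The wrist view shows the barb pointing nearly straight up the image from the body at about (255,190). The stripe runs (282,170)–(331,154), and the bottle is clear of the fingers. Next I refine the axis and barb angle from this view.

```bash
python3 - <<'E'
from h import *
w=dict(np.load("w1.npz"));im=w.pop("im");w["k1"]=float(w["k1"])
cv2.imwrite("pics/w1c.png",cv2.resize(im[110:225,215:345],None,fx=6,fy=5.2*6/5.2,interpolation=cv2.INTER_CUBIC)[:,:,::-1][:600])
o=onplane(w,(331.4,154.2),.064);i=onplane(w,(282.3,170),.064)
d=(i-o)/np.linalg.norm(i-o);print(o,i,np.linalg.norm(i-o),"axis",o+.08*d,"dir",np.degrees(np.arctan2(-d[1],-d[0])))
h=cv2.cvtColor(im,cv2.COLOR_RGB2HSV)
for r in range(124,212,4):
    c=np.where((h[r,225:281,0]>8)&(h[r,225:281,0]<35)&(h[r,225:281,1]>60))[0]+225
    print(r,(c.min(),c.max(),len(c)) if len(c) else None)
E
```

```text
[ 0.69099569 -0.13784434  0.064     ] [ 0.64156301 -0.15301468  0.064     ] 0.05170811436189405 axis [ 0.61451612 -0.16131507  0.064     ] dir 17.06066467666698
124 None
128 (np.int64(251), np.int64(260), 10)
132 (np.int64(248), np.int64(263), 16)
136 (np.int64(247), np.int64(263), 17)
140 (np.int64(248), np.int64(262), 15)
144 (np.int64(248), np.int64(263), 16)
148 (np.int64(248), np.int64(263), 16)
152 (np.int64(248), np.int64(262), 15)
156 (np.int64(247), np.int64(263), 17)
160 (np.int64(249), np.int64(261), 13)
164 (np.int64(246), np.int64(262), 16)
168 (np.int64(242), np.int64(263), 20)
172 (np.int64(243), np.int64(265), 23)
176 (np.int64(241), np.int64(266), 22)
180 (np.int64(241), np.int64(267), 27)
184 (np.int64(242), np.int64(268), 21)
188 (np.int64(243), np.int64(266), 16)
192 (np.int64(243), np.int64(266), 11)
196 (np.int64(243), np.int64(266), 11)
200 (np.int64(243), np.int64(266), 13)
204 (np.int64(244), np.int64(264), 21)
208 None
```

View pics/w1c.png

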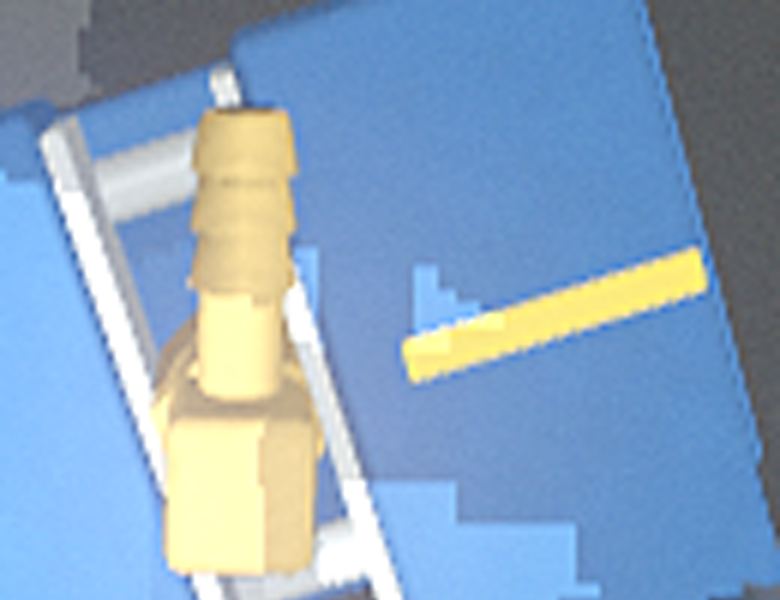

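Stripe-derived axis and body-top centre agree at about (0.6135, -0.161). Barb heading is about 88° and stripe about 17°. Now grasp and start turning.

```bash
python3 - <<'E'
from h import *
C=[.6135,-.161]; g=bot.tcp_to_grasp
bot.move_gripper(.06,50)
bot.reach(C+[.36],rot(88))
print("stopped early:",bot.line_to(C+[.104+g],feed=.08,force_limit=8))
bot.move_gripper(0,50); print("gap",bot.read_finger_gap(),"F",bot.read_wrist_force(),bot.read_wrist_torque(),bot.read_clock())
for a in (80,70,60,50):
    bot.reach(C+[.104+g],rot(a))
    print(a,bot.read_tcp_pos().round(4),bot.read_finger_gap(),bot.read_wrist_force().round(1),bot.read_wrist_torque().round(2),bot.read_clock())
w=bot.camera_params("wrist");im=bot.grab_frame("wrist");cv2.imwrite("pics/w2.png",im[:,:,::-1])
E
```

```text
stopped early: False
gap 0.022015978855430423 F [ 0.88267336  0.05170152 -0.91750868] [ 0.0538366  -0.3643377  -0.11448514] 5.3667
80 [ 0.6137 -0.161   0.2761] 0.021971109248783736 [ 3.7 -0.3 -2.1] [ 0.03 -0.69 -0.21] 5.625
70 [ 0.6137 -0.161   0.2761] 0.02149018766967541 [ 5.5  0.4 -2.6] [-0.03 -0.93 -0.17] 5.9167
60 [ 0.6138 -0.1611  0.2761] 0.02177670529094082 [ 6.8 -1.3 -4.5] [-0.11 -1.03 -0.1 ] 6.2083
50 [ 0.6139 -0.1612  0.2761] 0.021611023654310398 [ 7.2 -0.8 -5.8] [-0.16 -1.18 -0.15] 6.5
```

View pics/w2.png

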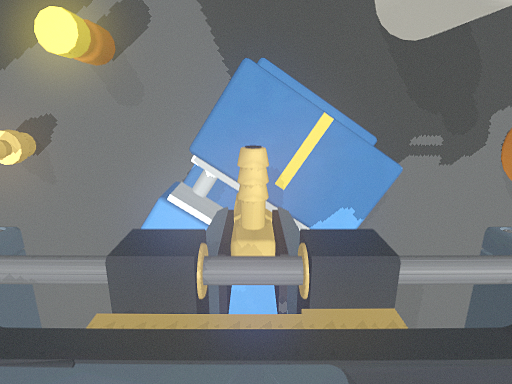

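The barb, (253,150) to (253,230), stays straight between the pads, so the elbow follows the grip. The stripe is about 33° further on. Continuing to the stripe.

```bash
python3 - <<'E'
from h import *
C=[.6135,-.161]; g=bot.tcp_to_grasp
for a in (40,30,23,17):
    bot.reach(C+[.104+g],rot(a))
    print(a,bot.read_finger_gap(),bot.read_wrist_force().round(1),bot.read_wrist_torque().round(2),bot.read_clock())
bot.hold(.3)
bot.move_gripper(.06); bot.line_to(C+[.40],feed=.1); bot.hold(.2)
w=bot.camera_params("wrist");im=bot.grab_frame("wrist");np.savez("w3.npz",im=im,**w)
print(bot.read_clock(),bot.read_wrist_force().round(1))
cv2.imwrite("pics/w3.png",cv2.resize(im[90:230,180:330],None,fx=4,fy=4,interpolation=cv2.INTER_CUBIC)[:,:,::-1])
E
```

```text
40 0.021864529485310258 [ 7.4 -2.9 -6.1] [-0.39 -1.21 -0.08] 6.8417
30 0.022138365997317215 [ 7.9 -3.5 -6.6] [-0.48 -1.35 -0.12] 7.1333
23 0.022023230308010264 [ 6.9 -5.  -7.1] [-0.68 -1.34 -0.08] 7.3833
17 0.021830613128806554 [ 9.9 -5.  -6.8] [-0.82 -1.38 -0.01] 7.6333
10.3083 [-0.2  0.1 -0.7]
```

View pics/w3.png

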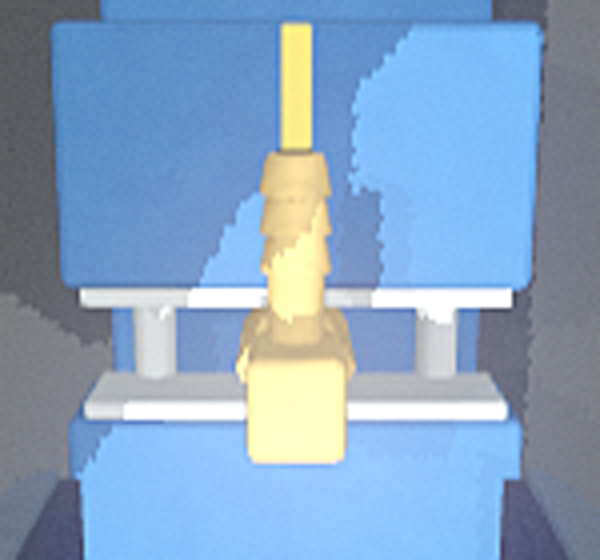

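The barb (crop centreline about x=296 at its tip, 296 at the body) lies over the stripe (x=296) to within a degree or so. The gripper is clear, so I hand in.

```bash
python3 -c "
from bench import bot
print(bot.read_clock(),bot.read_joint_velocities().round(3));bot.hand_in()"
```

```text
10.3083 [ 0.    -0.003 -0.001  0.     0.001 -0.001]
the job is handed in; nothing more can be done
```

I gripped the brass elbow from above, turned it about 71° clockwise onto the yellow stripe, let go, backed off and handed the job in. It took about 10.3 s of the 32 s allowed.

- **Alignment:** in the last wrist picture, taken after release, the barb lies over the stripe to within 1–2° by eye; the tolerance is 10°. I did not measure it more closely than that.
- **Clear of the scene:** the gripper was well above the elbow, with wrist force near zero (0.7 N at most) and the arm at rest.
- **Stiffening not confirmed:** the vertical wrist torque read about 0 to -0.2 N m throughout the turn, so it did not show the expected rise in resistance. I relied on the pictures for where to stop.
- **Side force:** it reached about 11 N while turning, probably because my estimate of the turning axis was a little off. That is far below the limits.
- **Grey elbow:** I never moved the arm near it, and did not photograph it again at the end.

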